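# Tidy the vanity: sort glass, steel and plastic

### The job

Tidy the vanity: stand both glass jars upright in the marble tray, setting them down gently rather than dropping them, lay the two steel nail tools flat and side by side in the wooden tray, and stand the mist bottle upright in the open white vanity case, each thing resting fully on the floor of its place. Leave the bunny figurine and the red nail polish where they stand.

Things in the scene. Friction and masses are not known exactly. Their poses are not given: they have to be found in the camera images.
- green_jar_c (a point): green glass cream jar with a narrower white screw lid, standing upright, shut. Round: glass 50 mm in diameter and 36 mm high, then a shoulder to 39 mm and the lid 37 mm in diameter; 50 mm high in all, 120 g. The point is its centre, 25 mm above its underside; z is up along its axis
- amber_jar_c (a point): amber (brown) glass cream jar with a narrower brass lid, otherwise the same shape and size as the green one (50 mm diameter, 50 mm high, glass up to 36 mm). The point is its centre, 25 mm above its underside; z is up along its axis
- mist_c (a point): frosted pale plastic mist bottle with a white cap, closed tight, standing upright. Round: body 36 mm in diameter up to 72 mm, cap 22 mm in diameter; 104 mm high, 80 g. The point is on its axis, 52 mm above its underside; z is up
- nippers_c (a point): steel nail nippers lying flat, 87 mm long, 34 mm wide at the handles, 14 mm thick. The point is at the middle of the pivot block (34 mm long, 18 mm wide, 14 mm high: the place to grip, also the centre of mass within 5 mm), 7 mm above its underside; x runs along the tool towards the jaws, the two handles point to -x, y is across, z up. Ends at x = +43 mm and x = -44 mm
- clippers_c (a point): steel nail clippers lying flat with a lever on top, a straight bar 76 mm long, 14 mm wide, 14 mm thick. The point is at its middle, 7 mm above its underside; x runs along the tool towards the cutting edge, y is across, z up
- marble_tray: shallow tray of pale marble, fixed to the table, 125 mm (its x, short side) by 180 mm (its y, long side), 16 mm high; walls 4 mm, inner floor 117 x 172 mm lying 4 mm above its underside. Origin at the centre of its underside, z up
- wood_tray: shallow tray of brown wood, fixed to the table, the same size: 125 mm (its x) by 180 mm (its y), 16 mm high; walls 4 mm, inner floor 117 x 172 mm lying 4 mm above its underside. Origin at the centre of its underside, z up
- case: white plastic vanity case with a pink floor, fixed to the table, its lid standing open. Base 125 mm (its x) by 180 mm (its y), 35 mm high; walls 4 mm, inner floor 117 x 172 mm lying 4 mm above its underside. The lid, with a mirror inside, is fixed; it rises from the far (+x) long edge and leans back away from the robot at about 43 degrees above level, to 125 mm high. Origin at the centre of the base's underside, z up
- bunny: white ceramic bunny figurine with brass rings on its ears, loose, about 44 mm in diameter and 69 mm high, standing among the things; to be left where it stands. Origin at the centre of its underside, z up
- polish: red nail polish bottle with a grey cap, loose, 26 x 26 mm and 60 mm high; to be left where it stands. Origin at the centre of its underside, z up
Things that resemble listed ones, but are neither listed nor needed, are in the scene too. What is shaped like the part that bears clippers_c but orange is not meant. Of the things shaped like the part that bears green_jar_c, the green glass one is meant.

How it is judged:
By the outcome, as a careful person would: the job done as asked, in the order asked, and still so for the second after the job is handed in, with the robot touching nothing.
It also fails if it takes over 131 s, if anything falls off the work surface, if the arm or the gripper's body presses on something with over 40 N, if the wrist force passes 120 N, or if a joint passes its speed limit or range.

### The arm

A 6-joint arm with a two-finger parallel gripper is mounted at the origin on the work surface. World frame = base frame: x ahead of the robot, y to its left, z up, the work surface at z = 0. Lengths are in m, angles in rad, forces in N, time in s.
With the tool pointing down it reaches from about 0.425 to 0.925 m from the base axis. Payload 12.5 kg.
Tool frame: the origin (TCP) lies on the centre line of the jaws, within the pads' length; the fingertips stand 11 mm ahead of it and the grasp point (between the pads) lies 8 mm behind it; z points along the fingers, y is the line along which they close (so a half turn about z gives the same grasp; the last joint's range is limited). The gripper opens to 85 mm and grips with 20 to 120 N. Pads are 22 mm wide; open, the fingers measure 114 mm over their backs; the gripper's body (76 mm by 85 mm) begins 54 mm behind the grasp point. The pads swing forward as they close: fully open they stand 13 mm farther back than shut.
Start: joints at [1.14, 0.491, 1.559, -0, 1.092, -0.106], TCP at [0.199, 0.592, 0.242] pointing down, gripper open.
Joint ranges: [-3.1, 3.1], [-0.84, 2.19], [0.05, 2.79], [-1.13, 4.28], [0.06, 2.93], [-2.69, 2.69]. Speed limits (rad/s): [2.22, 2.22, 2.79, 3.14, 3.14, 3.14].

### API

Orientations are given as a rotation vector (axis times angle).
In Python, from bench import read_state, read_camera, sign_off gives the robot as it stands.
- The arm moves only by the tool arm_command, never from a script. Its argument "deltas" is a list of rows, each a list of 2 entries, a list of its own where there are three numbers: the shift along the tool's x, y, z in mm, then the turn, a rotation vector about the tool's x, y, z in rad. A call has 1 to 5 rows; each row shifts and turns the commanded pose from where the row before left it, along the tool's axes as they then stand; what a row does not reach is not made up. A row lasts 1/10 s, in which the tool goes at most 50 mm and 8.59 degrees, less where a joint would pass 70% of its speed; a pose out of reach is approached as far as the arm can. A call with a gripper value outside its range is refused whole. "grip" is the opening in per cent of the stroke, from 0 (shut) to 100 (fully open), set as the call begins (left out, the last holds). The fingers move at their own pace and stop on an object; "grip_force" is the grip in N (left out, the last holds). Time passes only in rows, so rows that do not move let the fingers close. It gives the time, the measured TCP pose, the force, the opening and the grip force at its end, in the units of the state.
- read_state(): the state, without advancing time (a new reading comes with each control period).
- read_camera(name): name is "scene" or "side" or "wrist"; returns a dict with "frame" (400x640x3 uint8, blue, green, red), "fx", "fy", "cx", "cy" (pixels), "origin" and "rotation" of the camera in the world; the wrist camera has in their place "tool_from_camera" (4x4, takes a point from camera to tool coordinates, whose origin is the TCP and whose axes are the flange's). Camera axes: x right, y down, z forward; pixel columns grow to the right and rows downward; lengths in m; the calibration is good to about 2 mm. The wrist camera is an equidistant fisheye: a pixel r from the principal point sees the ray r / f radians off the axis. A picture is of the moment at which its call begins: read the wrist's pose just before it. There is no depth.
- sign_off(): hands the job in; it is judged then, once.
The state is a dict: "time_s": time; "joint_positions": joint angles; "dq": joint speeds; "effort": joint torques, N m; "eef_pos": TCP position; "ee_rot": TCP orientation; "contact_force": force on the tool from outside, world axes, zero at the start; "moment": the same for the moment, N m; "finger_gap": finger opening in m; "grasp_force": force on a finger pad.
Only numpy, scipy, OpenCV 4.12 (cv2) and the standard library are available. Lean on these libraries where they do the work, as an engineer would, in place of code of your own. Each camera call takes 0.05 s, during which the arm holds its last target. There are 200 camera calls.

## Working session

There is one attempt and no reset: what is moved stays moved. The work goes in short steps, Python scripts to look and compute and a tool call to move; the robot and the scene stay as the last step left them, time stands still between calls to the robot, and variables do not carry over. Pictures are saved under pics/ and viewed, at most 14 in all, crops included, and the job is handed in when it is done.

Besides the shell and the picture viewer there is one more tool, called after "Call:" as name(argument=value, ...), one argument or row to a line, values as JSON. arm_command: Moves the arm, as the interface text tells. Its arguments: {"type":"object","properties":{"deltas":{"type":"array","items":{"type":"array"}},"grip":{"type":"number"},"grip_force":{"type":"number"}},"required":["deltas"]}

```bash
mkdir -p pics; ls; cat > h.py <<'E'
import numpy as np, cv2
from bench import read_state, read_camera, sign_off
from scipy.spatial.transform import Rotation as R
def save(n, f): 
    c=read_camera(n); cv2.imwrite(f'pics/{f}.png', c['frame']); np.save(f'pics/{f}.npy', c, allow_pickle=True); return c
def load(f): return np.load(f'pics/{f}.npy', allow_pickle=True).item()
def ray(c,u,v):
    d=np.array([(u-c['cx'])/c['fx'],(v-c['cy'])/c['fy'],1.]); return np.array(c['rotation'])@d
def atz(c,u,v,z):
    o=np.array(c['origin']); d=ray(c,u,v); return o+d*(z-o[2])/d[2]
def proj(c,p):
    q=np.array(c['rotation']).T@(np.array(p)-np.array(c['origin'])); return np.array([c['cx']+c['fx']*q[0]/q[2], c['cy']+c['fy']*q[1]/q[2]])
E
python3 - <<'E'
from h import *
s=read_state(); print({k:np.round(v,3) for k,v in s.items()})
for n in ('scene','side','wrist'):
    c=save(n,n+'0'); print(n,{k:np.round(v,3).tolist() for k,v in c.items() if k!='frame'})
E
```

```text
pics
{'time_s': np.float64(0.0), 'joint_positions': array([ 1.14 ,  0.492,  1.559,  0.   ,  1.092, -0.106]), 'dq': array([-0.001, -0.001, -0.001,  0.001,  0.003,  0.   ]), 'effort': array([-3.0000e-03, -6.1845e+01, -2.6160e+01, -0.0000e+00,  4.0000e-03,
        0.0000e+00]), 'eef_pos': array([0.199, 0.592, 0.242]), 'ee_rot': array([-5.08e-01, -3.10e+00,  2.00e-03]), 'contact_force': array([ 0.093,  0.675, -0.542]), 'moment': array([ 0.004,  0.016, -0.023]), 'grasp_force': np.float64(0.0), 'finger_gap': np.float64(0.085)}
scene {'fx': 403.452, 'fy': 403.452, 'cx': 318.05, 'cy': 194.293, 'origin': [1.22, 0.525, 0.733], 'rotation': [-1.093, -2.244, 1.145]}
side {'fx': 432.083, 'fy': 432.083, 'cx': 320.647, 'cy': 199.076, 'origin': [-0.005, -0.623, 0.726], 'rotation': [-2.169, 0.778, -0.386]}
wrist {'fx': 309.707, 'fy': 309.707, 'cx': 315.204, 'cy': 200.937, 'tool_from_camera': [[-0.0, -0.95, -0.313, 0.081], [1.0, -0.0, -0.001, -0.0], [0.0, -0.313, 0.95, -0.131], [0.0, 0.0, 0.0, 1.0]]}
```

```bash
sed -i "s/np.array(c\['rotation'\])/R.from_rotvec(c['rotation']).as_matrix()/" h.py; grep -n rotvec h.py
```

```text
8:    d=np.array([(u-c['cx'])/c['fx'],(v-c['cy'])/c['fy'],1.]); return R.from_rotvec(c['rotation']).as_matrix()@d
12:    q=R.from_rotvec(c['rotation']).as_matrix().T@(np.array(p)-np.array(c['origin'])); return np.array([c['cx']+c['fx']*q[0]/q[2], c['cy']+c['fy']*q[1]/q[2]])
```

View pics/scene0.png

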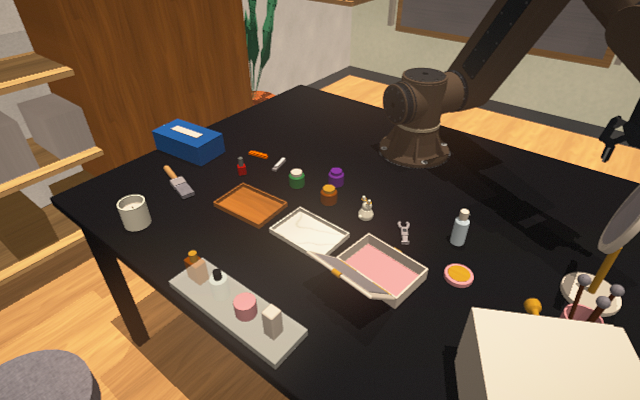

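View pics/side0.png

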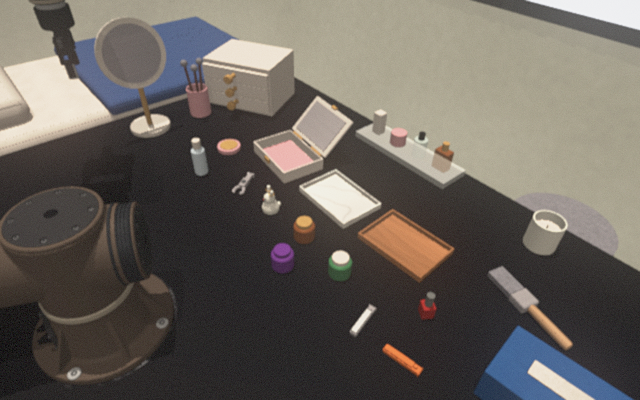

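```bash
python3 - <<'E'
from h import *
a=cv2.imread('pics/scene0.png')[130:310,220:480]; cv2.imwrite('pics/sc.png',cv2.resize(a,None,fx=3,fy=3,interpolation=cv2.INTER_CUBIC))
a=cv2.imread('pics/side0.png')[95:380,180:460]; cv2.imwrite('pics/sd.png',cv2.resize(a,None,fx=2.1,fy=2.1,interpolation=cv2.INTER_CUBIC)[:600])
E
```

```text
(no output)
```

View pics/sc.png

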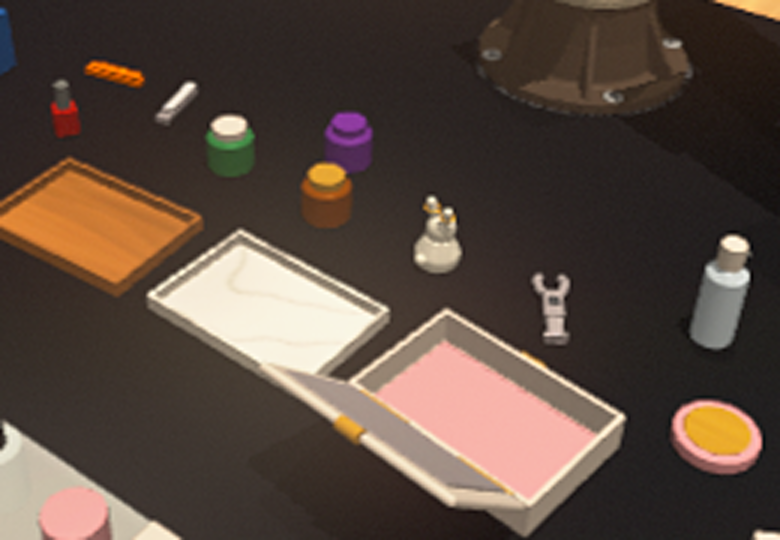

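View pics/sd.png

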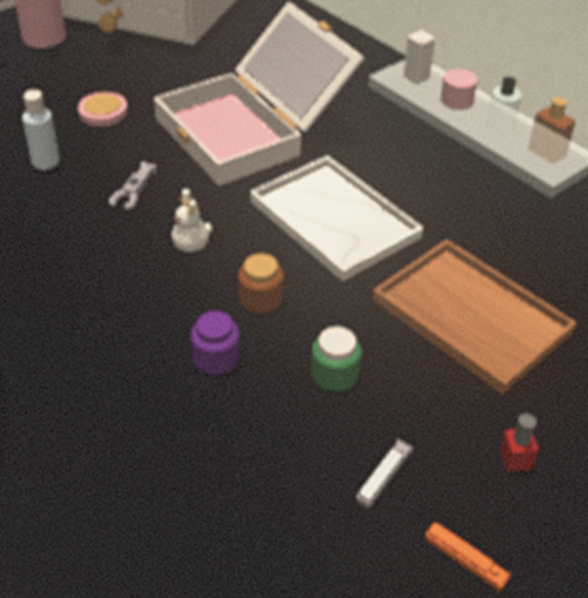

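```bash
cat > m.py <<'E'
from h import *
A=load('scene0');B=load('side0')
fa=lambda p:((p[0]+.5)/3-.5+220,(p[1]+.5)/3-.5+130)
fb=lambda p:((p[0]+.5)/2.1-.5+180,(p[1]+.5)/2.1-.5+95)
def tri(a,b):
    M=[];r=[]
    S=np.zeros((3,3));t=np.zeros(3)
    for c,p in((A,a),(B,b)):
        d=ray(c,*p);d/=np.linalg.norm(d);P=np.eye(3)-np.outer(d,d);S+=P;t+=P@np.array(c['origin'])
    return np.linalg.solve(S,t)
E
python3 - <<'E'
from m import *
D={'green':((230,126),(338,341),.05),'amber':((327,174),(261,266),.05),'purple':((349,123),(214,323),.05),'mist':((734,243),(34,97),.104),
'polish':((61,86),(527,420),.06),'nipjaw':((556,338),(151,166),.01),'nipblock':((554,308),(137,182),.014),'nipfork':((551,281),(121,202),.007),'clipN':((192,88),(405,446),.014),'clipF':((164,118),(364,498),.014),
'bunny':((438,255),(190,238),.02),
'wood1':((70,160),(447,243),.016),'wood2':((201,222),(377,295),.016),'wood3':((118,289),(503,381),.016),
'mar1':((240,232),(253,198),.016),'mar2':((388,314),(0,0),.016),'marR':((388,314),(328,158),.016),'marL':((149,295),(420,230),.016),'marN':((240,232),(345,272),.016),
'case_n':((447,312),(219,172),.035),'case_r':((624,418),(156,99),.035),'case_l':((352,382),(299,133),.035)}
for k,(a,b,z) in D.items():
    pa=atz(A,*fa(a),z);pb=atz(B,*fb(b),z);print(k,pa.round(3)[:2],pb.round(3)[:2],tri(fa(a),fb(b)).round(3))
E
```

```text
green [ 0.431 -0.185] [ 0.429 -0.192] [ 0.429 -0.189  0.048]
amber [ 0.438 -0.053] [ 0.437 -0.058] [ 0.437 -0.056  0.048]
purple [ 0.35  -0.091] [ 0.348 -0.095] [ 0.349 -0.093  0.048]
mist [0.372 0.321] [0.372 0.314] [0.372 0.32  0.102]
polish [ 0.494 -0.371] [ 0.492 -0.377] [ 0.492 -0.375  0.058]
nipjaw [0.469 0.22 ] [0.469 0.214] [0.47  0.218 0.008]
nipblock [0.439 0.202] [0.434 0.192] [0.436 0.199 0.01 ]
nipfork [0.4   0.178] [0.401 0.178] [0.401 0.178 0.007]
clipN [ 0.355 -0.31 ] [ 0.413 -0.306] [ 0.389 -0.302  0.033]
clipF [ 0.422 -0.291] [ 0.345 -0.322] [ 0.373 -0.318 -0.02 ]
bunny [0.446 0.083] [0.422 0.056] [0.43  0.072 0.004]
wood1 [ 0.544 -0.31 ] [ 0.654 -0.136] [ 0.603 -0.202  0.092]
wood2 [ 0.54 -0.13] [ 0.53  -0.147] [ 0.534 -0.139  0.008]
wood3 [ 0.661 -0.123] [ 0.544 -0.314] [ 0.598 -0.247 -0.087]
mar1 [ 0.529 -0.09 ] [0.528 0.073] [ 0.528 -0.018  0.063]
mar2 [0.539 0.09 ] [0.521 0.749] [0.485 0.227 0.169]
marR [0.539 0.09 ] [0.656 0.077] [0.604 0.082 0.049]
marL [ 0.65  -0.095] [ 0.646 -0.1  ] [ 0.648 -0.098  0.013]
marN [ 0.529 -0.09 ] [ 0.527 -0.097] [ 0.528 -0.094  0.013]
case_n [0.523 0.141] [0.512 0.121] [0.517 0.134 0.026]
case_r [0.544 0.316] [0.543 0.31 ] [0.544 0.315 0.033]
case_l [0.642 0.126] [0.645 0.124] [0.644 0.125 0.035]
```

The crops show everything needed:
- **Green jar:** scene (297,178). Its look-alike is the purple jar at (336,177); the amber jar at (329,194) is also wanted.
- **Clippers:** the steel ones at (279,164). The orange ones at (258,154) are a decoy.
- **Nippers:** steel, at (404,232), handles towards the robot.
- **Mist bottle:** (460,228).

The close crop confirms the green glass jar with the white lid. I'll start with a turn, then move over the jars.

```bash
cat >> h.py <<'E'
def plan(x,y,z,yaw,n=None):
    """turn first (about tool z, plus tilt fix), then shift in the new tool frame (mm)"""
    s=read_state(); Rc=R.from_rotvec(s['ee_rot']); a=np.radians(yaw)
    ty=np.array([np.cos(a),np.sin(a),0]); tz=np.array([0,0,-1.]); Rt=R.from_matrix(np.c_[np.cross(ty,tz),ty,tz])
    print('turn',(Rc.inv()*Rt).as_rotvec().round(4),'shift mm',(1000*Rt.inv().apply(np.array([x,y,z])-s['eef_pos'])).round(1))
    return Rt
E
python3 - <<'E'
from h import *
Rt=plan(.47,.40,.242,-3.4); print(Rt.inv().apply(np.array([.430-.47,-.188-.40,.15-.242])*1000))
E
```

```text
turn [-8.0000e-04  4.0000e-04  1.3053e+00] shift mm [-1.758e+02  2.816e+02 -1.000e-01]
[-589.33727376   -5.05744545   92.        ]
```

Call:
arm_command(
  deltas=[
    [[0,0,0],[0,0,0.145]],
    [[0,0,0],[0,0,0.145]],
    [[0,0,0],[0,0,0.145]],
    [[0,0,0],[0,0,0.145]],
    [[0,0,0],[0,0,0.145]],
  ],
)

```text
time_s: 0.65
eef_pos: [0.1994, 0.5922, 0.2421]
ee_rot: [1.582, 2.714, -0.001]
contact_force: [0.0, 0.4, 0.3]
finger_gap: 0.0857
grasp_force: 0.0
```

Call:
arm_command(
  deltas=[
    [[0,0,0],[0,0,0.145]],
    [[0,0,0],[0,0,0.145]],
    [[0,0,0],[0,0,0.145]],
    [[0,0,0],[0,0,0.145]],
    [[0,0,0],[0,0,0]],
  ],
)

```text
time_s: 1.15
eef_pos: [0.1994, 0.5922, 0.2421]
ee_rot: [2.288, 2.152, -0.001]
contact_force: [0.0, 0.1, 0.0]
finger_gap: 0.0856
grasp_force: 0.0
```

Call:
arm_command(
  deltas=[
    [[-22,35,0],[0,0,0]],
    [[-22,35,0],[0,0,0]],
    [[-22,35,0],[0,0,0]],
    [[-22,35,0],[0,0,0]],
    [[-22,35,0],[0,0,0]],
  ],
)

```text
time_s: 1.65
eef_pos: [0.3688, 0.4711, 0.2423]
ee_rot: [-2.28, -2.161, 0.0]
contact_force: [0.3, 1.0, -0.2]
finger_gap: 0.085
grasp_force: 0.0
```

Call:
arm_command(
  deltas=[
    [[-22,35,0],[0,0,0]],
    [[-22,35,0],[0,0,0]],
    [[-22,35,0],[0,0,0]],
    [[-40,0,0],[0,0,0]],
    [[-40,0,0],[0,0,0]],
  ],
)

```text
time_s: 2.15
eef_pos: [0.4643, 0.3187, 0.2416]
ee_rot: [-2.281, -2.16, 0.001]
contact_force: [0.9, -0.2, 0.4]
finger_gap: 0.0854
grasp_force: 0.0
```

Call:
arm_command(
  deltas=[
    [[-40,0,0],[0,0,0]],
    [[-40,0,0],[0,0,0]],
    [[-40,0,0],[0,0,0]],
    [[-40,0,0],[0,0,0]],
    [[-40,0,0],[0,0,0]],
  ],
)

```text
time_s: 2.65
eef_pos: [0.4517, 0.1191, 0.2424]
ee_rot: [2.28, 2.161, 0.0]
contact_force: [1.0, -0.1, -0.3]
finger_gap: 0.0851
grasp_force: 0.0
```

Call:
arm_command(
  deltas=[
    [[-40,0,5],[0,0,0]],
    [[-40,0,5],[0,0,0]],
    [[-40,0,5],[0,0,0]],
    [[-40,0,5],[0,0,0]],
    [[0,0,0],[0,0,0]],
  ],
)

```text
time_s: 3.15
eef_pos: [0.4423, -0.0424, 0.2218]
ee_rot: [-2.285, -2.156, 0.001]
contact_force: [-0.4, 0.3, 0.2]
finger_gap: 0.0857
grasp_force: 0.0
```

```bash
cat >> h.py <<'E'
def wsave(f):
    s=read_state(); c=read_camera('wrist'); c['T']=np.eye(4); c['T'][:3,:3]=R.from_rotvec(s['ee_rot']).as_matrix(); c['T'][:3,3]=s['eef_pos']
    c['T']=c['T']@np.array(c['tool_from_camera']); cv2.imwrite(f'pics/{f}.png',c['frame']); np.save(f'pics/{f}.npy',c,allow_pickle=True); return c
def watz(c,u,v,z):
    x,y=(u-c['cx'])/c['fx'],(v-c['cy'])/c['fy']; r=np.hypot(x,y)+1e-9
    d=c['T'][:3,:3]@np.array([np.sin(r)*x/r,np.sin(r)*y/r,np.cos(r)]); o=c['T'][:3,3]; return (o+d*(z-o[2])/d[2])[:2].round(4)
def wproj(c,p):
    q=np.linalg.inv(c['T'])@np.r_[p,1]; t=np.arctan2(np.hypot(q[0],q[1]),q[2]); k=t/np.hypot(q[0],q[1]); return np.array([c['cx']+c['fx']*k*q[0],c['cy']+c['fy']*k*q[1]])
E
python3 -c "
from h import *
wsave('w1')"
```

```text
(no output)
```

View pics/w1.png

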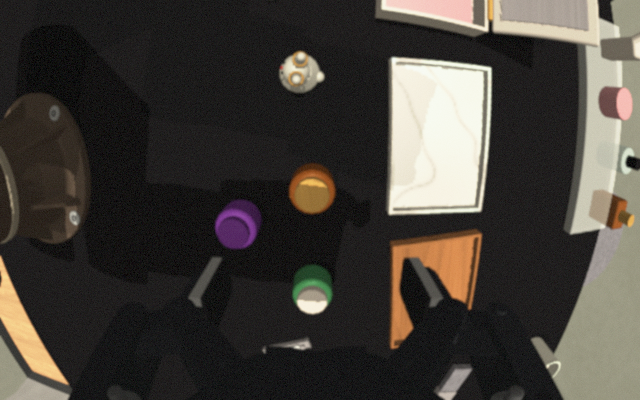

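```bash
python3 - <<'E'
from h import *
c=load('w1')
for n,u,v,z in [('amber',313,196,.05),('green',312,300,.05),('purple',237,232,.05),('bunny',301,76,.025),('mNL',389,60,.016),('mFL',491,68,.016),('mFR',482,213,.016),('mNR',388,215,.016),('wNL',391,237,.016),('wFL',481,232,.016),('cNR',377,10,.035),('cFR',484,32,.035)]: print(n,watz(c,u,v,z))
plan(.431,-.188,.1,-3.4)
E
```

```text
amber [ 0.438  -0.0564]
green [ 0.4288 -0.1863]
purple [ 0.3525 -0.0925]
bunny [0.4327 0.0666]
mNL [0.5281 0.0822]
mFL [0.6565 0.0802]
mFR [ 0.6527 -0.1019]
mNR [ 0.5243 -0.0956]
wNL [ 0.5289 -0.1247]
wFL [ 0.6553 -0.1289]
cNR [0.5145 0.1341]
cFR [0.6379 0.1192]
turn [-0.0004 -0.0001  0.0007] shift mm [-147.6   -2.7  122.1]
```

Call:
arm_command(
  deltas=[
    [[-30,-1,0],[0,0,0]],
    [[-30,-1,20],[0,0,0]],
    [[-30,-1,30],[0,0,0]],
    [[-30,-1,30],[0,0,0]],
    [[-26,0,40],[0,0,0]],
  ],
  grip=90,
)

```text
time_s: 3.7
eef_pos: [0.4308, -0.1852, 0.1021]
ee_rot: [2.279, 2.158, 0.002]
contact_force: [1.0, 0.3, 0.6]
finger_gap: 0.0764
grasp_force: 0.0
```

Call:
arm_command(
  deltas=[
    [[0,0,0],[0,0,0]],
    [[0,0,0],[0,0,0]],
    [[0,0,0],[0,0,0]],
  ],
)

```text
time_s: 4.0
eef_pos: [0.4307, -0.1836, 0.1035]
ee_rot: [2.283, 2.157, 0.001]
contact_force: [0.2, -0.8, 0.7]
finger_gap: 0.0768
grasp_force: 0.0
```

```bash
python3 -c "
from h import *
wsave('w2')
plan(.4295,-.187,.015,-3.4)"
```

```text
turn [0.002  0.0009 0.0027] shift mm [-3.4 -1.1 88.7]
```

View pics/w2.png

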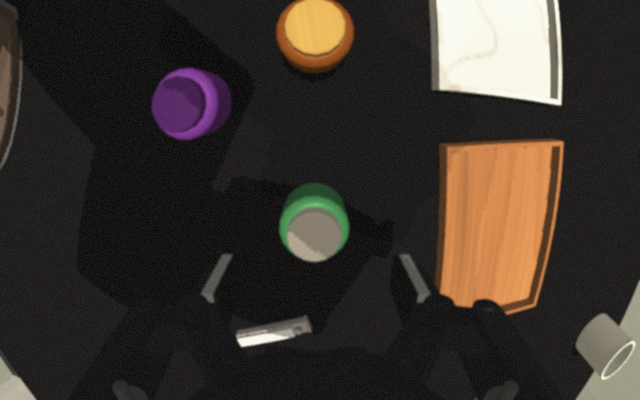

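```bash
python3 - <<'E'
from h import *
c=load('w2')
for n,u,v,z in [('green',315,236,.05),('amber',315,27,.05),('cl1',238,338,.012),('cl2',309,326,.012),('wNL',441,144,.016),('wFL',563,142,.016),('wNR',437,303,.016),('wFR',538,304,.016),('mNR',433,90,.016),('mFR',561,103,.016)]: print(n,watz(c,u,v,z))
E
```

```text
green [ 0.4293 -0.188 ]
amber [ 0.4368 -0.0576]
cl1 [ 0.3459 -0.3143]
cl2 [ 0.4173 -0.2987]
wNL [ 0.5266 -0.1358]
wFL [ 0.6556 -0.1322]
wNR [ 0.5371 -0.281 ]
wFR [ 0.6695 -0.3092]
mNR [ 0.5201 -0.0956]
mFR [ 0.6501 -0.0973]
```

Call:
arm_command(
  deltas=[
    [[-3,-1,15],[0,0,0]],
    [[0,0,20],[0,0,0]],
    [[0,0,20],[0,0,0]],
    [[0,0,18],[0,0,0]],
    [[0,0,15],[0,0,0]],
  ],
)

```text
time_s: 4.55
eef_pos: [0.4297, -0.1869, 0.0149]
ee_rot: [2.282, 2.156, 0.001]
contact_force: [0.1, -0.5, 0.5]
finger_gap: 0.0768
grasp_force: 0.0
```

Call:
arm_command(
  deltas=[
    [[0,0,0],[0,0,0]],
    [[0,0,0],[0,0,0]],
    [[0,0,0],[0,0,0]],
    [[0,0,0],[0,0,0]],
    [[0,0,0],[0,0,0]],
  ],
  grip=40,
  grip_force=30,
)

```text
time_s: 5.05
eef_pos: [0.4294, -0.1875, 0.0155]
ee_rot: [2.284, 2.154, 0.001]
contact_force: [1.4, 4.3, 9.5]
finger_gap: 0.049
grasp_force: 32.0
```

Call:
arm_command(
  deltas=[
    [[0,0,-10],[0,0,0]],
    [[0,0,-20],[0,0,0]],
    [[0,0,-20],[0,0,0]],
    [[0,0,-15],[0,0,0]],
    [[0,0,0],[0,0,0]],
  ],
)

```text
time_s: 5.55
eef_pos: [0.4295, -0.1879, 0.0816]
ee_rot: [2.283, 2.152, 0.002]
contact_force: [-0.2, 0.4, -1.7]
finger_gap: 0.0492
grasp_force: 31.7
```

```bash
python3 -c "
from h import *
plan(.590,-.049,.0195,-2.5)"
```

```text
turn [ 0.0035  0.0019 -0.0152] shift mm [145.8 154.2  62.1]
```

Call:
arm_command(
  deltas=[
    [[20,21,0],[0,0,-0.015]],
    [[32,34,0],[0,0,0]],
    [[35,37,0],[0,0,0]],
    [[35,37,0],[0,0,0]],
    [[24,25,0],[0,0,0]],
  ],
)

```text
time_s: 6.05
eef_pos: [0.5898, -0.0478, 0.0789]
ee_rot: [2.268, 2.173, 0.001]
contact_force: [-0.2, -1.1, -1.0]
finger_gap: 0.0488
grasp_force: 31.7
```

Call:
arm_command(
  deltas=[
    [[0,0,10],[0,0,0]],
    [[0,0,20],[0,0,0]],
    [[0,0,15],[0,0,0]],
    [[0,0,5],[0,0,0]],
    [[0,0,2],[0,0,0]],
  ],
)

```text
time_s: 6.55
eef_pos: [0.5875, -0.0504, 0.0265]
ee_rot: [-2.27, -2.171, 0.001]
contact_force: [-0.5, -0.5, -0.3]
finger_gap: 0.0494
grasp_force: 31.7
```

```bash
python3 -c "
from h import *
plan(.590,-.049,.0195,-2.5);s=read_state();print(s['eef_pos'],s['contact_force'])
from m import *
c=save('scene','s1');d=save('side','s1b')
cv2.imwrite('pics/p1.png',np.hstack([cv2.resize(c['frame'][160:280,240:380],None,fx=2.8,fy=2.8),cv2.resize(d['frame'][150:270,290:430],None,fx=2.8,fy=2.8)]))"
```

```text
turn [-0.0013 -0.0003 -0.0009] shift mm [1.5 2.4 7. ]
[ 0.58752751 -0.05035642  0.02654927] [-0.51280042 -0.49335709 -0.25023746]
```

View pics/p1.png

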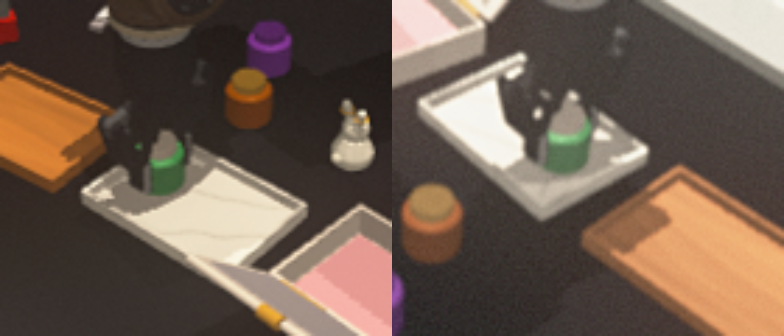

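The jar hangs just inside the tray, about 7 mm up. I'll lower it gently.

Call:
arm_command(
  deltas=[
    [[0,1,1],[0,0,0]],
    [[1,1,1.5],[0,0,0]],
    [[0,0,1.5],[0,0,0]],
    [[0,0,1],[0,0,0]],
    [[0,0,0],[0,0,0]],
  ],
)

```text
time_s: 7.15
eef_pos: [0.59, -0.0491, 0.0222]
ee_rot: [-2.27, -2.172, 0.0]
contact_force: [-1.1, -0.3, -1.3]
finger_gap: 0.0492
grasp_force: 31.7
```

Call:
arm_command(
  deltas=[
    [[0,0,0.7],[0,0,0]],
    [[0,0,0.7],[0,0,0]],
    [[0,0,0],[0,0,0]],
  ],
)

```text
time_s: 7.45
eef_pos: [0.59, -0.0491, 0.0208]
ee_rot: [-2.27, -2.172, -0.0]
contact_force: [0.5, 0.3, -0.6]
finger_gap: 0.0491
grasp_force: 31.7
```

Call:
arm_command(
  deltas=[
    [[0,0,0.5],[0,0,0]],
    [[0,0,0.5],[0,0,0]],
    [[0,0,0],[0,0,0]],
  ],
)

```text
time_s: 7.75
eef_pos: [0.59, -0.0491, 0.0198]
ee_rot: [-2.27, -2.172, -0.0]
contact_force: [-0.0, 0.1, -1.5]
finger_gap: 0.049
grasp_force: 31.7
```

Call:
arm_command(
  deltas=[
    [[0,0,0.4],[0,0,0]],
    [[0,0,0],[0,0,0]],
    [[0,0,0],[0,0,0]],
  ],
)

```text
time_s: 8.05
eef_pos: [0.5901, -0.0491, 0.0196]
ee_rot: [2.27, 2.172, 0.0]
contact_force: [-2.3, 0.2, 2.5]
finger_gap: 0.0491
grasp_force: 31.9
```

Call:
arm_command(
  deltas=[
    [[0,0,0],[0,0,0]],
    [[0,0,0],[0,0,0]],
    [[0,0,0],[0,0,0]],
    [[0,0,0],[0,0,0]],
  ],
  grip=74,
)

```text
time_s: 8.45
eef_pos: [0.5901, -0.0491, 0.0195]
ee_rot: [-2.27, -2.172, -0.0]
contact_force: [-0.0, -0.1, 0.4]
finger_gap: 0.0632
grasp_force: 0.0
```

Call:
arm_command(
  deltas=[
    [[0,0,-5],[0,0,0]],
    [[0,0,-15],[0,0,0]],
    [[0,0,-30],[0,0,0]],
    [[0,0,-30],[0,0,0]],
    [[0,0,-10],[0,0,0]],
  ],
)

```text
time_s: 8.95
eef_pos: [0.5911, -0.0492, 0.1134]
ee_rot: [2.267, 2.169, 0.004]
contact_force: [0.3, 0.7, 0.1]
finger_gap: 0.0631
grasp_force: 0.0
```

```bash
python3 -c "
from h import *
plan(.4375,-.0568,.1,-2.5);wsave('w3')"
```

```text
turn [ 0.0047  0.0006 -0.0003] shift mm [ -14.3 -153.1   13.4]
```

View pics/w3.png

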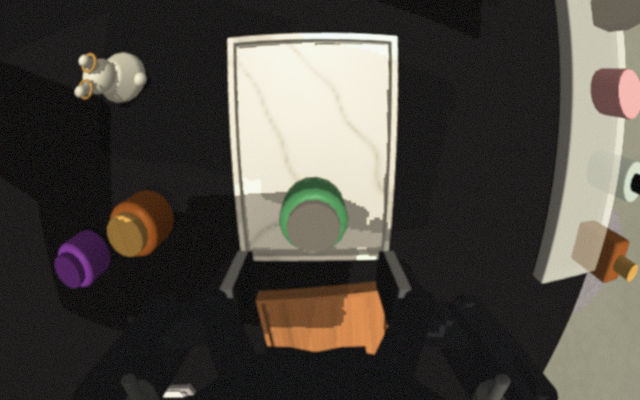

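The green jar (314,215) stands centred in the marble tray. The amber jar is next.

Call:
arm_command(
  deltas=[
    [[-3,-25,0],[0,0,0]],
    [[-4,-40,0],[0,0,0]],
    [[-4,-40,0],[0,0,0]],
    [[-3,-35,10],[0,0,0]],
    [[0,-13,3],[0,0,0]],
  ],
  grip=88,
)

```text
time_s: 9.5
eef_pos: [0.433, -0.0559, 0.0958]
ee_rot: [-2.268, -2.17, 0.003]
contact_force: [0.2, -0.4, -0.0]
finger_gap: 0.0753
grasp_force: 0.0
```

Call:
arm_command(
  deltas=[
    [[0,0,0],[0,0,0]],
    [[0,0,0],[0,0,0]],
    [[0,0,0],[0,0,0]],
  ],
)

```text
time_s: 9.8
eef_pos: [0.4377, -0.0565, 0.0966]
ee_rot: [2.269, 2.172, 0.001]
contact_force: [-0.9, 0.3, -0.4]
finger_gap: 0.0751
grasp_force: 0.0
```

```bash
python3 -c "
from h import *
plan(.4375,-.0568,.0155,-2.5)
c=wsave('w4'); f=cv2.cvtColor(c['frame'],cv2.COLOR_BGR2HSV)
m=cv2.inRange(f,(5,120,110),(28,255,255)); m[:,:230]=0;m[:,390:]=0;m[:120]=0;m[330:]=0
n,l,s,ct=cv2.connectedComponentsWithStats(m)
for i in range(1,n):
  if s[i,4]>200: print(s[i],ct[i],watz(c,*ct[i],.05))
print(wproj(c,[.4375,-.0568,.05]))"
```

```text
turn [ 0.001   0.0001 -0.0002] shift mm [-0.3 -0.2 81.1]
[ 280  190   71   58 1236] [314.53236246 210.15291262] [ 0.437  -0.0404]
[316.49318495 234.64403257]
```

Call:
arm_command(
  deltas=[
    [[0,0,15],[0,0,0]],
    [[0,0,25],[0,0,0]],
    [[0,0,20],[0,0,0]],
    [[0,0,14],[0,0,0]],
    [[0,0,7],[0,0,0]],
  ],
)

```text
time_s: 10.35
eef_pos: [0.4369, -0.0562, 0.0143]
ee_rot: [-2.269, -2.172, 0.001]
contact_force: [0.2, -0.6, -0.5]
finger_gap: 0.0754
grasp_force: 0.0
```

Call:
arm_command(
  deltas=[
    [[0,0,0],[0,0,0]],
    [[0,0,0],[0,0,0]],
    [[0,0,0],[0,0,0]],
    [[0,0,0],[0,0,0]],
    [[0,0,0],[0,0,0]],
  ],
  grip=40,
)

```text
time_s: 10.85
eef_pos: [0.4368, -0.0564, 0.0159]
ee_rot: [2.269, 2.172, 0.001]
contact_force: [-0.5, -0.4, 3.2]
finger_gap: 0.0486
grasp_force: 31.7
```

Call:
arm_command(
  deltas=[
    [[0,0,-10],[0,0,0]],
    [[0,0,-20],[0,0,0]],
    [[0,0,-25],[0,0,0]],
    [[0,0,-15],[0,0,0]],
    [[0,0,0],[0,0,0]],
  ],
)

```text
time_s: 11.35
eef_pos: [0.4372, -0.0565, 0.0876]
ee_rot: [2.267, 2.17, 0.003]
contact_force: [0.2, 0.1, -1.9]
finger_gap: 0.0487
grasp_force: 31.8
```

```bash
python3 -c "
from h import *
plan(.594,.035,.0195,-2.5)"
```

```text
turn [ 0.0036  0.0008 -0.0003] shift mm [ 98.2 152.7  68.1]
```

Call:
arm_command(
  deltas=[
    [[14,22,0],[0,0,0]],
    [[22,35,0],[0,0,0]],
    [[25,38,0],[0,0,0]],
    [[22,35,0],[0,0,0]],
    [[15,23,0],[0,0,0]],
  ],
)

```text
time_s: 11.85
eef_pos: [0.5955, 0.0363, 0.0848]
ee_rot: [-2.269, -2.173, -0.0]
contact_force: [-1.2, -1.1, -1.6]
finger_gap: 0.0489
grasp_force: 31.7
```

Call:
arm_command(
  deltas=[
    [[0,0,12],[0,0,0]],
    [[0,0,20],[0,0,0]],
    [[0,0,18],[0,0,0]],
    [[0,0,8],[0,0,0]],
    [[0,0,0],[0,0,0]],
  ],
)

```text
time_s: 12.35
eef_pos: [0.5926, 0.0346, 0.026]
ee_rot: [-2.269, -2.17, 0.003]
contact_force: [-0.8, -0.5, -1.3]
finger_gap: 0.0491
grasp_force: 31.7
```

Call:
arm_command(
  deltas=[
    [[0,0,0],[0,0,0]],
    [[0,0,0],[0,0,0]],
  ],
)

```text
time_s: 12.55
eef_pos: [0.594, 0.0347, 0.0282]
ee_rot: [2.269, 2.171, 0.001]
contact_force: [-0.8, -0.1, -1.5]
finger_gap: 0.0491
grasp_force: 31.7
```

```bash
python3 -c "
from h import *
plan(.594,.035,.0195,-2.5)"
```

```text
turn [ 0.0012 -0.0001 -0.0005] shift mm [ 0.3 -0.   8.7]
```

Call:
arm_command(
  deltas=[
    [[0,0,2],[0,0,0]],
    [[0,0,2],[0,0,0]],
    [[0,0,1.5],[0,0,0]],
    [[0,0,1],[0,0,0]],
    [[0,0,0],[0,0,0]],
  ],
)

```text
time_s: 13.05
eef_pos: [0.5937, 0.0348, 0.0208]
ee_rot: [-2.27, -2.172, 0.0]
contact_force: [-0.0, 0.0, -2.0]
finger_gap: 0.0489
grasp_force: 31.7
```

Call:
arm_command(
  deltas=[
    [[0,0,0.5],[0,0,0]],
    [[0,0,0.5],[0,0,0]],
    [[0,0,0],[0,0,0]],
  ],
)

```text
time_s: 13.35
eef_pos: [0.5938, 0.0349, 0.02]
ee_rot: [2.27, 2.172, 0.0]
contact_force: [0.2, -0.2, -0.9]
finger_gap: 0.0492
grasp_force: 31.8
```

Call:
arm_command(
  deltas=[
    [[0,0,0.5],[0,0,0]],
    [[0,0,0],[0,0,0]],
    [[0,0,0],[0,0,0]],
  ],
)

```text
time_s: 13.65
eef_pos: [0.5938, 0.0348, 0.02]
ee_rot: [2.27, 2.172, 0.0]
contact_force: [-2.3, -0.5, 5.2]
finger_gap: 0.0486
grasp_force: 32.4
```

Call:
arm_command(
  deltas=[
    [[0,0,0],[0,0,0]],
    [[0,0,0],[0,0,0]],
    [[0,0,0],[0,0,0]],
    [[0,0,0],[0,0,0]],
  ],
  grip=74,
)

```text
time_s: 14.05
eef_pos: [0.5938, 0.0348, 0.0194]
ee_rot: [-2.27, -2.172, -0.0]
contact_force: [0.5, -0.4, 0.3]
finger_gap: 0.0634
grasp_force: 0.0
```

Call:
arm_command(
  deltas=[
    [[0,0,-5],[0,0,0]],
    [[0,0,-20],[0,0,0]],
    [[0,0,-35],[0,0,0]],
    [[0,0,-40],[0,0,0]],
    [[0,0,-30],[0,0,0]],
  ],
)

```text
time_s: 14.55
eef_pos: [0.5939, 0.0348, 0.152]
ee_rot: [2.269, 2.171, 0.002]
contact_force: [0.1, -0.7, -0.7]
finger_gap: 0.0631
grasp_force: 0.0
```

Call:
arm_command(
  deltas=[
    [[0,0,0],[0,0,0.143]],
    [[0,0,0],[0,0,0.143]],
    [[0,0,0],[0,0,0.143]],
    [[0,0,0],[0,0,0.143]],
    [[0,0,0],[0,0,0.143]],
  ],
)

```text
time_s: 15.05
eef_pos: [0.5937, 0.0349, 0.1499]
ee_rot: [2.89, 1.232, 0.0]
contact_force: [-0.4, 0.5, 0.1]
finger_gap: 0.0632
grasp_force: 0.0
```

Call:
arm_command(
  deltas=[
    [[0,0,0],[0,0,0.143]],
    [[0,0,0],[0,0,0.143]],
    [[0,0,0],[0,0,0]],
  ],
  grip=60,
)

```text
time_s: 15.35
eef_pos: [0.5937, 0.0348, 0.1498]
ee_rot: [-3.035, -0.813, -0.0]
contact_force: [-0.4, 1.0, -0.3]
finger_gap: 0.0513
grasp_force: 0.0
```

```bash
python3 -c "
from h import *
plan(.434,.1965,.15,-60)"
```

```text
turn [ 0.     -0.0002  0.    ] shift mm [-5.750e+01 -2.199e+02 -2.000e-01]
```

Call:
arm_command(
  deltas=[
    [[-7,-25,0],[0,0,0]],
    [[-10,-40,0],[0,0,0]],
    [[-11,-42,0],[0,0,0]],
    [[-11,-42,0],[0,0,0]],
    [[-10,-40,0],[0,0,0]],
  ],
)

```text
time_s: 15.85
eef_pos: [0.455, 0.1746, 0.1498]
ee_rot: [-3.032, -0.823, -0.0]
contact_force: [0.7, 1.2, 0.1]
finger_gap: 0.0515
grasp_force: 0.0
```

Call:
arm_command(
  deltas=[
    [[-8,-31,5],[0,0,0]],
    [[0,0,15],[0,0,0]],
    [[0,0,20],[0,0,0]],
    [[0,0,0],[0,0,0]],
    [[0,0,0],[0,0,0]],
  ],
)

```text
time_s: 16.35
eef_pos: [0.4341, 0.1965, 0.1098]
ee_rot: [-3.033, -0.82, 0.001]
contact_force: [-0.9, 0.0, 1.0]
finger_gap: 0.0512
grasp_force: 0.0
```

```bash
python3 -c "
from h import *
c=wsave('w5');plan(.434,.1965,.15,-60)
print(wproj(c,[.434,.1965,.014]))"
```

```text
turn [ 0.     -0.0005  0.0037] shift mm [ -0.3  -0.2 -39.9]
[315.89093088 206.87659306]
```

View pics/w5.png

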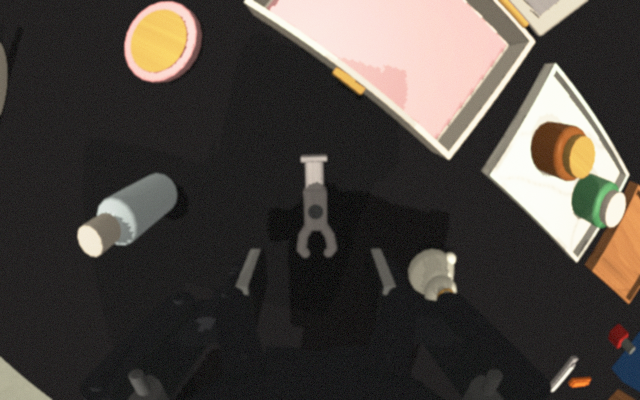

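```bash
python3 - <<'E'
from h import *
c=load('w5')
for n,u,v,z in [('pivot',315.5,211,.014),('jaw',314,155,.012),('h1',304,257,.007),('h2',332,255,.007),('mist',98,236,.104),('mbase',166,186,0.0),('bun',432,270,.03),('case near R',448,158,.035),('case nearL',248,2,.035),('cFR',534,41,.035)]: print(n,watz(c,u,v,z))
E
```

```text
pivot [0.4309 0.195 ]
jaw [0.4681 0.218 ]
h1 [0.3874 0.1811]
h2 [0.4011 0.1614]
mist [0.3804 0.3141]
mbase [0.3801 0.3167]
bun [0.4392 0.0877]
case near R [0.5198 0.1371]
case nearL [0.5416 0.3114]
cFR [0.6422 0.1221]
```

Call:
arm_command(
  deltas=[
    [[-3.5,0,5],[0,0,-0.018]],
    [[0,0,20],[0,0,0]],
    [[0,0,25],[0,0,0]],
    [[0,0,20],[0,0,0]],
    [[0,0,10],[0,0,0]],
  ],
  grip=36,
)

```text
time_s: 16.9
eef_pos: [0.4307, 0.1944, 0.0285]
ee_rot: [-3.026, -0.845, 0.002]
contact_force: [-0.3, -0.9, 0.2]
finger_gap: 0.0311
grasp_force: 0.0
```

Call:
arm_command(
  deltas=[
    [[0,0,2],[0,0,0]],
    [[0,0,1],[0,0,0]],
    [[0,0,1],[0,0,0]],
    [[0,0,0],[0,0,0]],
  ],
)

```text
time_s: 17.3
eef_pos: [0.4313, 0.1949, 0.0261]
ee_rot: [-3.026, -0.844, -0.002]
contact_force: [0.1, -0.0, 0.5]
finger_gap: 0.0306
grasp_force: 0.0
```

```bash
python3 -c "
from h import *
plan(.431,.195,.02,-59)"
```

```text
turn [ 0.0003 -0.0012  0.003 ] shift mm [-0.2 -0.3  6.1]
```

Call:
arm_command(
  deltas=[
    [[0,0,2],[0,0,0]],
    [[0,0,2],[0,0,0]],
    [[0,0,2],[0,0,0]],
    [[0,0,0],[0,0,0]],
  ],
)

```text
time_s: 17.7
eef_pos: [0.4309, 0.1947, 0.0193]
ee_rot: [-3.026, -0.844, 0.001]
contact_force: [-0.1, -0.7, 0.8]
finger_gap: 0.0308
grasp_force: 0.0
```

Call:
arm_command(
  deltas=[
    [[0,0,2],[0,0,0]],
    [[0,0,1],[0,0,0]],
    [[0,0,1],[0,0,0]],
    [[0,0,0],[0,0,0]],
  ],
)

```text
time_s: 18.1
eef_pos: [0.431, 0.1947, 0.0154]
ee_rot: [-3.026, -0.844, 0.0]
contact_force: [-0.4, -0.1, 0.4]
finger_gap: 0.031
grasp_force: 0.0
```

Call:
arm_command(
  deltas=[
    [[0,0,1],[0,0,0]],
    [[0,0,0],[0,0,0]],
    [[0,0,0],[0,0,0]],
  ],
)

```text
time_s: 18.4
eef_pos: [0.431, 0.1947, 0.0145]
ee_rot: [-3.026, -0.844, -0.0]
contact_force: [0.2, 0.5, 0.6]
finger_gap: 0.0309
grasp_force: 0.0
```

Call:
arm_command(
  deltas=[
    [[0,0,0],[0,0,0]],
    [[0,0,0],[0,0,0]],
    [[0,0,0],[0,0,0]],
    [[0,0,0],[0,0,0]],
    [[0,0,0],[0,0,0]],
  ],
  grip=5,
  grip_force=50,
)

```text
time_s: 18.9
eef_pos: [0.431, 0.1948, 0.0147]
ee_rot: [-3.026, -0.844, -0.0]
contact_force: [-0.9, -0.8, 6.1]
finger_gap: 0.0166
grasp_force: 49.3
```

Call:
arm_command(
  deltas=[
    [[0,0,-10],[0,0,0]],
    [[0,0,-20],[0,0,0]],
    [[0,0,-30],[0,0,0]],
    [[0,0,-30],[0,0,0]],
    [[0,0,-20],[0,0,0]],
  ],
)

```text
time_s: 19.4
eef_pos: [0.4311, 0.1948, 0.1268]
ee_rot: [-3.026, -0.844, -0.003]
contact_force: [0.6, -0.2, -0.4]
finger_gap: 0.0164
grasp_force: 48.9
```

```bash
python3 - <<'E'
from h import *
ex=np.array([np.cos(.061),np.sin(.061)]);ey=np.array([-ex[1],ex[0]]);c=np.array([.600,-.222])
print('nip',c+.026*ey,'clip',c-.026*ey)
plan(*(c+.026*ey),.11,-86.5)
E
```

```text
nip [ 0.59841498 -0.19604836] clip [ 0.60158502 -0.24795164]
turn [-1.000e-04 -1.800e-03  4.827e-01] shift mm [143.1 400.3  16.8]
```

Call:
arm_command(
  deltas=[
    [[0,0,0],[0,0,0.12]],
    [[0,0,0],[0,0,0.12]],
    [[0,0,0],[0,0,0.12]],
    [[0,0,0],[0,0,0.12]],
    [[7,20,0],[0,0,0]],
  ],
)

```text
time_s: 19.9
eef_pos: [0.4387, 0.1761, 0.1251]
ee_rot: [-3.14, -0.096, -0.0]
contact_force: [-0.2, 0.5, 0.1]
finger_gap: 0.0164
grasp_force: 48.9
```

Call:
arm_command(
  deltas=[
    [[14,40,0],[0,0,0]],
    [[14,40,0],[0,0,0]],
    [[14,40,0],[0,0,0]],
    [[14,40,0],[0,0,0]],
    [[14,40,0],[0,0,0]],
  ],
)

```text
time_s: 20.4
eef_pos: [0.5222, -0.0216, 0.1251]
ee_rot: [-3.14, -0.1, -0.0]
contact_force: [0.8, -0.5, -0.1]
finger_gap: 0.0169
grasp_force: 49.0
```

Call:
arm_command(
  deltas=[
    [[14,40,0],[0,0,0]],
    [[14,40,0],[0,0,0]],
    [[14,40,0],[0,0,0]],
    [[14,40,0],[0,0,0]],
    [[10,20,0],[0,0,0]],
  ],
)

```text
time_s: 20.9
eef_pos: [0.5997, -0.1984, 0.125]
ee_rot: [3.14, 0.097, 0.001]
contact_force: [1.0, 0.9, -0.4]
finger_gap: 0.0163
grasp_force: 49.0
```

Call:
arm_command(
  deltas=[
    [[0,0,10],[0,0,0]],
    [[0,0,10],[0,0,0]],
    [[0,0,10],[0,0,0]],
    [[0,0,0],[0,0,0]],
    [[0,0,0],[0,0,0]],
  ],
)

```text
time_s: 21.4
eef_pos: [0.599, -0.1945, 0.0943]
ee_rot: [-3.139, -0.102, 0.001]
contact_force: [0.6, 0.5, -0.5]
finger_gap: 0.0167
grasp_force: 49.0
```

```bash
python3 -c "
from h import *
wsave('w6');plan(.5985,-.196,.02,-86.5)"
```

```text
turn [-0.0001 -0.      0.0036] shift mm [-0.8  1.2 74.7]
```

View pics/w6.png

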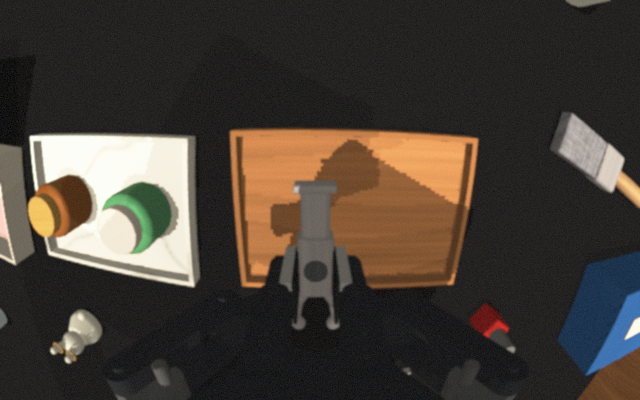

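```bash
python3 - <<'E'
from h import *
c=load('w6'); P=np.array([watz(c,u,v,.016) for u,v in [(231,130),(478,139),(455,288),(242,289)]]);print(P,P.mean(0),np.degrees(np.arctan2(-(P[0]-P[1])[0],(P[0]-P[1])[1])))
E
```

```text
[[ 0.657  -0.1325]
 [ 0.6655 -0.311 ]
 [ 0.537  -0.3212]
 [ 0.5288 -0.1381]] [ 0.597075 -0.2257  ] 2.7263109939062504
```

Call:
arm_command(
  deltas=[
    [[-1,1,8],[0,0,0]],
    [[0,0,20],[0,0,0]],
    [[0,0,18],[0,0,0]],
    [[0,0,12],[0,0,0]],
    [[0,0,6],[0,0,0]],
  ],
)

```text
time_s: 21.95
eef_pos: [0.5979, -0.1962, 0.0293]
ee_rot: [-3.139, -0.1, 0.002]
contact_force: [0.1, -0.0, -0.3]
finger_gap: 0.0165
grasp_force: 49.0
```

Call:
arm_command(
  deltas=[
    [[0,0,2],[0,0,0]],
    [[0,0,2],[0,0,0]],
    [[0,0,1],[0,0,0]],
    [[0,0,0],[0,0,0]],
    [[0,0,0],[0,0,0]],
  ],
)

```text
time_s: 22.45
eef_pos: [0.5984, -0.1964, 0.0259]
ee_rot: [3.14, 0.1, 0.001]
contact_force: [-0.8, -0.9, -0.6]
finger_gap: 0.0167
grasp_force: 49.0
```

Call:
arm_command(
  deltas=[
    [[0,0,2],[0,0,0]],
    [[0,0,2],[0,0,0]],
    [[0,0,1.5],[0,0,0]],
    [[0,0,0.5],[0,0,0]],
    [[0,0,0],[0,0,0]],
  ],
)

```text
time_s: 22.95
eef_pos: [0.5982, -0.1964, 0.0193]
ee_rot: [-3.14, -0.1, 0.0]
contact_force: [0.1, 0.4, -0.2]
finger_gap: 0.0165
grasp_force: 49.0
```

Call:
arm_command(
  deltas=[
    [[0,0,0.5],[0,0,0]],
    [[0,0,0.5],[0,0,0]],
    [[0,0,0],[0,0,0]],
  ],
)

```text
time_s: 23.25
eef_pos: [0.5983, -0.1964, 0.0188]
ee_rot: [3.14, 0.1, 0.0]
contact_force: [-1.3, 0.8, 3.7]
finger_gap: 0.0162
grasp_force: 49.4
```

Call:
arm_command(
  deltas=[
    [[0,0,0],[0,0,0]],
    [[0,0,0],[0,0,0]],
    [[0,0,0],[0,0,0]],
    [[0,0,0],[0,0,0]],
  ],
  grip=36,
)

```text
time_s: 23.65
eef_pos: [0.5983, -0.1964, 0.0184]
ee_rot: [-3.14, -0.1, 0.0]
contact_force: [1.1, 0.3, 0.1]
finger_gap: 0.0303
grasp_force: 0.0
```

Call:
arm_command(
  deltas=[
    [[0,0,-5],[0,0,0]],
    [[0,0,-20],[0,0,0]],
    [[0,0,-30],[0,0,0]],
    [[0,0,-30],[0,0,0]],
    [[0,0,-15],[0,0,0]],
  ],
)

```text
time_s: 24.15
eef_pos: [0.5989, -0.1966, 0.1212]
ee_rot: [3.139, 0.1, 0.005]
contact_force: [0.3, -0.5, -0.3]
finger_gap: 0.0309
grasp_force: 0.0
```

Call:
arm_command(
  deltas=[
    [[0,0,0],[0,0,-0.087]],
    [[0,0,0],[0,0,-0.087]],
    [[0,0,0],[0,0,0]],
  ],
)

```text
time_s: 24.45
eef_pos: [0.5981, -0.1963, 0.1184]
ee_rot: [-3.119, -0.375, 0.0]
contact_force: [-0.1, -0.3, -1.3]
finger_gap: 0.0307
grasp_force: 0.0
```

```bash
python3 -c "
from h import *
plan(.383,-.3065,.10,-76.5)"
```

```text
turn [-0.0002  0.0001  0.0034] shift mm [-234.9   56.9   18.4]
```

Call:
arm_command(
  deltas=[
    [[-30,8,0],[0,0,0]],
    [[-42,10,0],[0,0,0]],
    [[-42,10,0],[0,0,0]],
    [[-42,10,0],[0,0,0]],
    [[-42,10,0],[0,0,0]],
  ],
)

```text
time_s: 24.95
eef_pos: [0.4156, -0.29, 0.1183]
ee_rot: [-3.12, -0.369, 0.0]
contact_force: [0.7, -0.7, 0.9]
finger_gap: 0.0308
grasp_force: 0.0
```

Call:
arm_command(
  deltas=[
    [[-37,9,0],[0,0,0]],
    [[0,0,8],[0,0,0]],
    [[0,0,10],[0,0,0]],
    [[0,0,0],[0,0,0]],
    [[0,0,0],[0,0,0]],
  ],
)

```text
time_s: 25.45
eef_pos: [0.384, -0.3066, 0.1]
ee_rot: [-3.118, -0.374, 0.001]
contact_force: [0.2, 0.2, -0.5]
finger_gap: 0.031
grasp_force: 0.0
```

```bash
python3 -c "
from h import *
wsave('w7');plan(.383,-.3065,.02,-76.5)"
```

```text
turn [-0.0005  0.0001  0.0031] shift mm [-1.  -0.4 80.2]
```

View pics/w7.png

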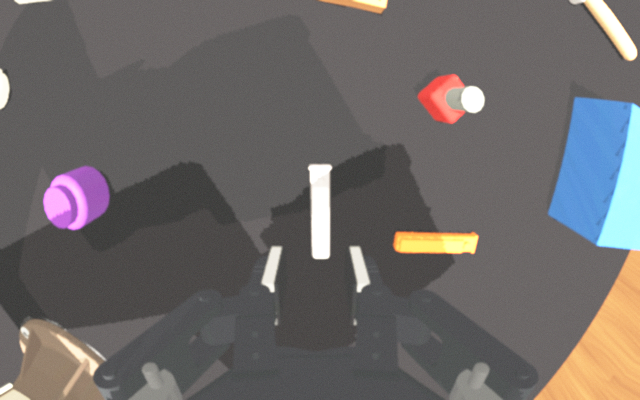

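```bash
python3 - <<'E'
from h import *
c=load('w7'); a=watz(c,320,165,.013);b=watz(c,321,258,.011);m=(a+b)/2;d=a-b;print(a,b,m,np.linalg.norm(d),y:=np.degrees(np.arctan2(d[1],d[0])))
plan(*m,.02,y-90)
E
```

```text
[ 0.4184 -0.3013] [ 0.3446 -0.3205] [ 0.3815 -0.3109] 0.07625667183925612 14.582942329484077
turn [-0.0005  0.0001 -0.0158] shift mm [-3.5  3.5 80.2]
```

Call:
arm_command(
  deltas=[
    [[-3,3,10],[0,0,-0.016]],
    [[0,0,20],[0,0,0]],
    [[0,0,20],[0,0,0]],
    [[0,0,18],[0,0,0]],
    [[0,0,8],[0,0,0]],
  ],
)

```text
time_s: 26.0
eef_pos: [0.3809, -0.3103, 0.0228]
ee_rot: [-3.115, -0.399, 0.002]
contact_force: [0.4, 1.2, 0.9]
finger_gap: 0.0307
grasp_force: 0.0
```

Call:
arm_command(
  deltas=[
    [[0,0,3],[0,0,0]],
    [[0,0,2],[0,0,0]],
    [[0,0,1],[0,0,0]],
    [[0,0,0],[0,0,0]],
    [[0,0,0],[0,0,0]],
  ],
)

```text
time_s: 26.5
eef_pos: [0.3812, -0.3109, 0.0189]
ee_rot: [3.116, 0.398, 0.001]
contact_force: [0.3, 0.5, -0.6]
finger_gap: 0.0305
grasp_force: 0.0
```

Call:
arm_command(
  deltas=[
    [[0,0,2],[0,0,0]],
    [[0,0,1.5],[0,0,0]],
    [[0,0,0.7],[0,0,0]],
    [[0,0,0],[0,0,0]],
  ],
)

```text
time_s: 26.9
eef_pos: [0.381, -0.3107, 0.0141]
ee_rot: [-3.116, -0.398, 0.0]
contact_force: [1.0, -0.1, -0.4]
finger_gap: 0.0309
grasp_force: 0.0
```

Call:
arm_command(
  deltas=[
    [[0,0,0],[0,0,0]],
    [[0,0,0],[0,0,0]],
    [[0,0,0],[0,0,0]],
    [[0,0,0],[0,0,0]],
    [[0,0,0],[0,0,0]],
  ],
  grip=3,
  grip_force=40,
)

```text
time_s: 27.4
eef_pos: [0.3811, -0.3107, 0.0144]
ee_rot: [3.116, 0.398, 0.0]
contact_force: [-1.6, -0.0, 5.3]
finger_gap: 0.0127
grasp_force: 39.4
```

Call:
arm_command(
  deltas=[
    [[0,0,-10],[0,0,0]],
    [[0,0,-20],[0,0,0]],
    [[0,0,-30],[0,0,0]],
    [[0,0,-20],[0,0,0]],
    [[0,0,0],[0,0,0]],
  ],
)

```text
time_s: 27.9
eef_pos: [0.3818, -0.3114, 0.0969]
ee_rot: [3.113, 0.397, 0.004]
contact_force: [0.6, 0.3, -1.2]
finger_gap: 0.0125
grasp_force: 39.2
```

```bash
python3 -c "
from h import *
plan(.600,-.249,.09,-86.5)"
```

```text
turn [ 0.0036 -0.0026  0.1928] shift mm [221.6 -49.    6.9]
```

Call:
arm_command(
  deltas=[
    [[0,0,0],[0,0,0.096]],
    [[0,0,0],[0,0,0.096]],
    [[20,-5,0],[0,0,0]],
    [[40,-9,0],[0,0,0]],
    [[40,-9,0],[0,0,0]],
  ],
)

```text
time_s: 28.4
eef_pos: [0.4802, -0.2813, 0.0937]
ee_rot: [-3.14, -0.095, 0.001]
contact_force: [-0.1, -1.1, -0.8]
finger_gap: 0.0127
grasp_force: 39.2
```

Call:
arm_command(
  deltas=[
    [[40,-9,0],[0,0,0]],
    [[40,-8,0],[0,0,0]],
    [[30,-7,0],[0,0,0]],
    [[11,-2,0],[0,0,0]],
    [[0,0,0],[0,0,0]],
  ],
)

```text
time_s: 28.9
eef_pos: [0.599, -0.2475, 0.0932]
ee_rot: [-3.139, -0.099, 0.001]
contact_force: [0.1, 0.6, -0.2]
finger_gap: 0.0123
grasp_force: 39.2
```

Call:
arm_command(
  deltas=[
    [[0,0,10],[0,0,0]],
    [[0,0,20],[0,0,0]],
    [[0,0,20],[0,0,0]],
    [[0,0,10],[0,0,0]],
    [[0,0,0],[0,0,0]],
  ],
)

```text
time_s: 29.4
eef_pos: [0.5971, -0.2484, 0.0327]
ee_rot: [-3.139, -0.095, 0.004]
contact_force: [0.2, 0.1, -0.4]
finger_gap: 0.0129
grasp_force: 39.1
```

```bash
python3 -c "
from h import *
plan(.600,-.249,.019,-86.5)"
```

```text
turn [-0.0017  0.0026 -0.0004] shift mm [ 2.9  0.8 13.7]
```

Call:
arm_command(
  deltas=[
    [[1,1,3],[0,0,0]],
    [[0,0,3],[0,0,0]],
    [[0,0,3],[0,0,0]],
    [[0,0,2],[0,0,0]],
    [[0,0,0],[0,0,0]],
  ],
)

```text
time_s: 29.9
eef_pos: [0.5997, -0.249, 0.0232]
ee_rot: [-3.14, -0.097, 0.0]
contact_force: [-0.3, -0.2, -0.1]
finger_gap: 0.0124
grasp_force: 39.1
```

Call:
arm_command(
  deltas=[
    [[0,0,1],[0,0,0]],
    [[0,0,0.5],[0,0,0]],
    [[0,0,0],[0,0,0]],
    [[0,0,0],[0,0,0]],
  ],
)

```text
time_s: 30.3
eef_pos: [0.5997, -0.2491, 0.0218]
ee_rot: [-3.14, -0.097, -0.0]
contact_force: [0.2, -1.4, -0.2]
finger_gap: 0.0124
grasp_force: 39.1
```

Call:
arm_command(
  deltas=[
    [[0,0,1],[0,0,0]],
    [[0,0,1],[0,0,0]],
    [[0,0,0.7],[0,0,0]],
    [[0,0,0],[0,0,0]],
  ],
)

```text
time_s: 30.7
eef_pos: [0.5997, -0.2491, 0.0189]
ee_rot: [-3.14, -0.097, 0.0]
contact_force: [0.3, -0.5, -0.6]
finger_gap: 0.0126
grasp_force: 39.1
```

Call:
arm_command(
  deltas=[
    [[0,0,0.6],[0,0,0]],
    [[0,0,0],[0,0,0]],
    [[0,0,0],[0,0,0]],
  ],
)

```text
time_s: 31.0
eef_pos: [0.5997, -0.2491, 0.0185]
ee_rot: [-3.14, -0.097, -0.0]
contact_force: [0.3, -0.5, -1.3]
finger_gap: 0.0122
grasp_force: 39.2
```

Call:
arm_command(
  deltas=[
    [[0,0,0.5],[0,0,0]],
    [[0,0,0],[0,0,0]],
    [[0,0,0],[0,0,0]],
  ],
)

```text
time_s: 31.3
eef_pos: [0.5997, -0.2491, 0.0184]
ee_rot: [3.14, 0.097, 0.0]
contact_force: [-0.0, 0.8, 5.5]
finger_gap: 0.0125
grasp_force: 39.8
```

Call:
arm_command(
  deltas=[
    [[0,0,0],[0,0,0]],
    [[0,0,0],[0,0,0]],
    [[0,0,0],[0,0,0]],
    [[0,0,0],[0,0,0]],
  ],
  grip=30,
)

```text
time_s: 31.7
eef_pos: [0.5997, -0.2491, 0.0178]
ee_rot: [-3.14, -0.097, 0.0]
contact_force: [0.1, 0.2, -0.1]
finger_gap: 0.0256
grasp_force: 0.0
```

Call:
arm_command(
  deltas=[
    [[0,0,-5],[0,0,0]],
    [[0,0,-25],[0,0,0]],
    [[0,0,-45],[0,0,0]],
    [[0,0,-45],[0,0,0]],
    [[0,0,-40],[0,0,0]],
  ],
)

```text
time_s: 32.2
eef_pos: [0.5997, -0.2491, 0.1805]
ee_rot: [3.14, 0.097, 0.001]
contact_force: [0.9, 0.1, 0.0]
finger_gap: 0.0259
grasp_force: 0.0
```

Call:
arm_command(
  deltas=[
    [[0,0,0],[0,0,0.105]],
    [[0,0,0],[0,0,0.105]],
    [[0,0,0],[0,0,0]],
  ],
  grip=75,
)

```text
time_s: 32.5
eef_pos: [0.5996, -0.2491, 0.1787]
ee_rot: [3.133, -0.235, 0.001]
contact_force: [-0.1, -0.1, -0.0]
finger_gap: 0.0637
grasp_force: 0.0
```

```bash
python3 -c "
from h import *
wsave('w8');plan(.376,.317,.18,-98.4)"
```

```text
turn [-0.0001 -0.0002  0.0006] shift mm [-303.9 -527.4   -1.8]
```

View pics/w8.png

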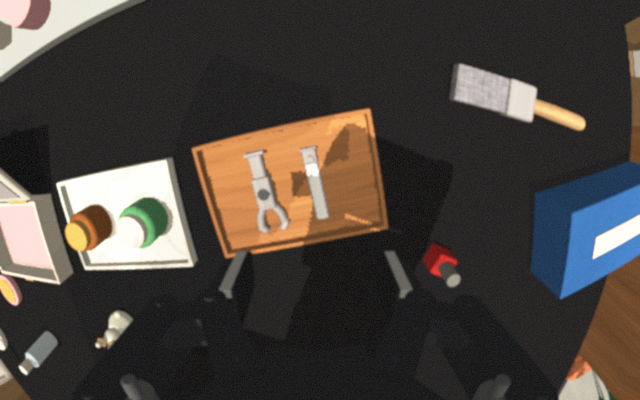

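Both tools lie flat and side by side, fully inside the wood tray: nippers at (265,195), clippers at (315,185). Both jars are upright in the marble tray. The mist bottle is next.

Call:
arm_command(
  deltas=[
    [[-15,-26,0],[0,0,0]],
    [[-22,-38,0],[0,0,0]],
    [[-22,-38,0],[0,0,0]],
    [[-22,-38,0],[0,0,0]],
    [[-22,-38,0],[0,0,0]],
  ],
)

```text
time_s: 33.05
eef_pos: [0.5232, -0.0565, 0.1779]
ee_rot: [-3.133, 0.228, 0.0]
contact_force: [0.6, 0.3, -1.3]
finger_gap: 0.0641
grasp_force: 0.0
```

Call:
arm_command(
  deltas=[
    [[-22,-38,0],[0,0,0]],
    [[-22,-38,0],[0,0,0]],
    [[-22,-38,0],[0,0,0]],
    [[-22,-38,0],[0,0,0]],
    [[-22,-38,0],[0,0,0]],
  ],
)

```text
time_s: 33.55
eef_pos: [0.4425, 0.1477, 0.178]
ee_rot: [-3.133, 0.228, -0.0]
contact_force: [1.2, 0.3, -0.3]
finger_gap: 0.064
grasp_force: 0.0
```

Call:
arm_command(
  deltas=[
    [[-22,-38,0],[0,0,0]],
    [[-22,-38,0],[0,0,0]],
    [[-22,-38,0],[0,0,0]],
    [[-22,-38,0],[0,0,0]],
    [[0,0,0],[0,0,0]],
  ],
)

```text
time_s: 34.05
eef_pos: [0.377, 0.3132, 0.178]
ee_rot: [-3.133, 0.22, -0.0]
contact_force: [-0.1, -0.8, -0.2]
finger_gap: 0.0638
grasp_force: 0.0
```

Call:
arm_command(
  deltas=[
    [[0,0,0],[0,0,0]],
    [[0,0,0],[0,0,0]],
  ],
)

```text
time_s: 34.25
eef_pos: [0.379, 0.309, 0.1779]
ee_rot: [3.133, -0.231, -0.0]
contact_force: [0.1, -0.0, -0.3]
finger_gap: 0.0637
grasp_force: 0.0
```

```bash
python3 -c "
from h import *
c=wsave('w9');plan(.376,.317,.18,-98.4);print(read_state()['joint_positions'].round(2))
for p in ([.376,.317,.104],[.376,.317,0]): print(wproj(c,p))"
```

```text
turn [ 0.0002  0.0001 -0.0017] shift mm [-4.4 -7.7 -2.1]
[ 0.55  0.39  1.96 -0.    0.8   2.27]
[304.63502655 222.24828728]
[307.84368408 183.99492948]
```

View pics/w9.png

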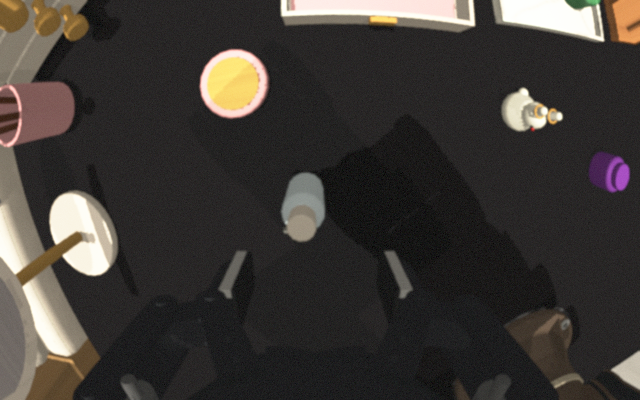

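```bash
python3 -c "
from h import *
c=load('w9');print(watz(c,302,228.5,.104),watz(c,303.5,214,.072), watz(c,306.5,174,0))
plan(.374,.3175,.052,-98.4)"
```

```text
[0.3715 0.3197] [0.3705 0.3198] [0.3867 0.3167]
turn [ 0.0002  0.0001 -0.0017] shift mm [ -6.4  -7.9 125.9]
```

Call:
arm_command(
  deltas=[
    [[-8.5,-9,0],[0,0,0]],
    [[0,0,15],[0,0,0]],
    [[0,0,30],[0,0,0]],
    [[0,0,30],[0,0,0]],
    [[0,0,25],[0,0,0]],
  ],
)

```text
time_s: 34.8
eef_pos: [0.3716, 0.3195, 0.0769]
ee_rot: [-3.133, 0.234, 0.0]
contact_force: [-0.0, -0.6, -0.0]
finger_gap: 0.0639
grasp_force: 0.0
```

Call:
arm_command(
  deltas=[
    [[0,0,15],[0,0,0]],
    [[0,0,10],[0,0,0]],
    [[0,0,0],[0,0,0]],
    [[0,0,0],[0,0,0]],
  ],
)

```text
time_s: 35.2
eef_pos: [0.372, 0.3198, 0.0534]
ee_rot: [-3.133, 0.233, -0.001]
contact_force: [0.3, 0.4, -0.2]
finger_gap: 0.0641
grasp_force: 0.0
```

Call:
arm_command(
  deltas=[
    [[0,0,0],[0,0,0]],
    [[0,0,0],[0,0,0]],
    [[0,0,0],[0,0,0]],
    [[0,0,0],[0,0,0]],
    [[0,0,0],[0,0,0]],
  ],
  grip=25,
  grip_force=25,
)

```text
time_s: 35.7
eef_pos: [0.3721, 0.32, 0.0538]
ee_rot: [-3.132, 0.232, -0.002]
contact_force: [-0.3, 0.0, 7.1]
finger_gap: 0.0351
grasp_force: 24.5
```

Call:
arm_command(
  deltas=[
    [[0,0,-10],[0,0,0]],
    [[0,0,-20],[0,0,0]],
    [[0,0,-30],[0,0,0]],
    [[0,0,-20],[0,0,0]],
    [[0,0,0],[0,0,0]],
  ],
)

```text
time_s: 36.2
eef_pos: [0.3724, 0.3203, 0.1358]
ee_rot: [-3.13, 0.232, -0.006]
contact_force: [0.2, -0.1, -0.8]
finger_gap: 0.0351
grasp_force: 25.2
```

```bash
python3 -c "
from h import *
plan(.590,.217,.1338,-98)"
```

```text
turn [-0.0032 -0.0035 -0.0085] shift mm [229.8  72.    2. ]
```

Call:
arm_command(
  deltas=[
    [[20,6,0],[0,0,-0.008]],
    [[35,11,0],[0,0,0]],
    [[40,13,0],[0,0,0]],
    [[40,13,0],[0,0,0]],
    [[40,12,0],[0,0,0]],
  ],
)

```text
time_s: 36.7
eef_pos: [0.5383, 0.2396, 0.1324]
ee_rot: [3.134, -0.22, -0.002]
contact_force: [-0.2, 0.6, -1.1]
finger_gap: 0.0351
grasp_force: 25.2
```

Call:
arm_command(
  deltas=[
    [[35,11,0],[0,0,0]],
    [[20,6,0],[0,0,0]],
    [[0,0,0],[0,0,0]],
    [[0,0,0],[0,0,0]],
  ],
)

```text
time_s: 37.1
eef_pos: [0.5887, 0.2159, 0.1321]
ee_rot: [3.133, -0.221, -0.003]
contact_force: [-0.7, 0.1, -0.4]
finger_gap: 0.0352
grasp_force: 25.2
```

```bash
python3 -c "
from h import *
plan(.590,.217,.0578,-98)
c=wsave('w10'); P=[[.592+x*.99+y*.14,.217-x*.14+y*.99,.035] for x,y in ((-.0625,-.09),(-.0625,.09),(.0625,-.09),(.0625,.09))]
for p in P: cv2.circle(c['frame'],tuple(int(v) for v in wproj(c,p)),3,(0,255,0),1)
d=save('side','s2');e=save('scene','s3');u=lambda a:cv2.resize(a,(400,300))
cv2.imwrite('pics/p2.png',np.vstack([np.hstack([u(c['frame'][:,80:560]),u(d['frame'][80:230,200:400])]),np.hstack([u(e['frame'][180:330,280:480]),u(e['frame'][130:280,200:400])])]))"
```

```text
turn [ 0.0005  0.0017 -0.0012] shift mm [ 1.2 -1.3 74.3]
```

View pics/p2.png

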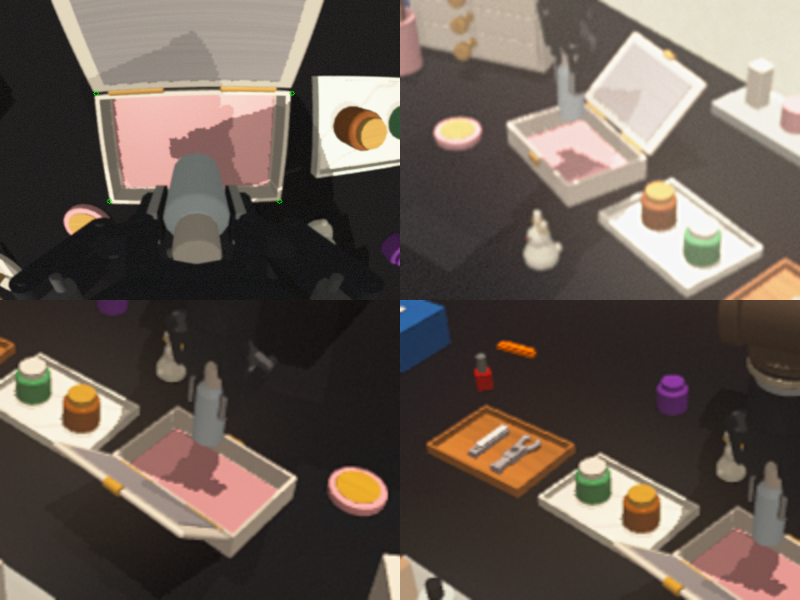

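The green marks coincide with the case rim corners and the bottle hangs over the case centre. Jars and tools are in place, and the bunny and polish haven't moved. I'll lower the bottle now.

Call:
arm_command(
  deltas=[
    [[1,-1,10],[0,0,0]],
    [[0,0,20],[0,0,0]],
    [[0,0,20],[0,0,0]],
    [[0,0,10],[0,0,0]],
    [[0,0,5],[0,0,0]],
  ],
)

```text
time_s: 37.75
eef_pos: [0.5899, 0.2172, 0.0668]
ee_rot: [3.134, -0.219, -0.002]
contact_force: [-0.1, -0.6, -1.0]
finger_gap: 0.0354
grasp_force: 25.2
```

Call:
arm_command(
  deltas=[
    [[0,0,2],[0,0,0]],
    [[0,0,2],[0,0,0]],
    [[0,0,1],[0,0,0]],
    [[0,0,0],[0,0,0]],
    [[0,0,0],[0,0,0]],
  ],
)

```text
time_s: 38.25
eef_pos: [0.5906, 0.2171, 0.0634]
ee_rot: [-3.134, 0.22, -0.001]
contact_force: [0.6, 0.6, 0.2]
finger_gap: 0.0354
grasp_force: 25.2
```

Call:
arm_command(
  deltas=[
    [[0,0,1.5],[0,0,0]],
    [[0,0,1.5],[0,0,0]],
    [[0,0,1],[0,0,0]],
    [[0,0,0.5],[0,0,0]],
    [[0,0,0],[0,0,0]],
  ],
)

```text
time_s: 38.75
eef_pos: [0.5904, 0.217, 0.0584]
ee_rot: [-3.134, 0.22, 0.0]
contact_force: [0.4, 0.2, -1.4]
finger_gap: 0.035
grasp_force: 25.2
```

Call:
arm_command(
  deltas=[
    [[0,0,0.5],[0,0,0]],
    [[0,0,0],[0,0,0]],
    [[0,0,0],[0,0,0]],
  ],
)

```text
time_s: 39.05
eef_pos: [0.5905, 0.217, 0.058]
ee_rot: [-3.134, 0.22, -0.0]
contact_force: [0.3, 0.2, -0.3]
finger_gap: 0.0354
grasp_force: 25.2
```

Call:
arm_command(
  deltas=[
    [[0,0,0.5],[0,0,0]],
    [[0,0,0],[0,0,0]],
    [[0,0,0],[0,0,0]],
  ],
)

```text
time_s: 39.35
eef_pos: [0.5906, 0.2171, 0.0579]
ee_rot: [-3.134, 0.22, -0.001]
contact_force: [0.2, -0.2, 4.7]
finger_gap: 0.0353
grasp_force: 25.6
```

Contact with the case floor. I'll release the bottle and go straight up.

Call:
arm_command(
  deltas=[
    [[0,0,0],[0,0,0]],
    [[0,0,0],[0,0,0]],
    [[0,0,0],[0,0,0]],
    [[0,0,0],[0,0,0]],
    [[0,0,0],[0,0,0]],
  ],
  grip=70,
)

```text
time_s: 39.85
eef_pos: [0.5904, 0.217, 0.0574]
ee_rot: [-3.134, 0.22, 0.0]
contact_force: [0.6, -0.3, 0.3]
finger_gap: 0.0598
grasp_force: 0.0
```

Call:
arm_command(
  deltas=[
    [[0,0,-5],[0,0,0]],
    [[0,0,-20],[0,0,0]],
    [[0,0,-40],[0,0,0]],
    [[0,0,-40],[0,0,0]],
    [[0,0,-40],[0,0,0]],
  ],
)

```text
time_s: 40.35
eef_pos: [0.5902, 0.217, 0.2044]
ee_rot: [-3.134, 0.22, -0.0]
contact_force: [0.8, 0.6, -1.1]
finger_gap: 0.0596
grasp_force: 0.0
```

Call:
arm_command(
  deltas=[
    [[0,0,-20],[0,0,0]],
    [[0,0,0],[0,0,0]],
    [[0,0,0],[0,0,0]],
    [[0,0,0],[0,0,0]],
  ],
)

```text
time_s: 40.75
eef_pos: [0.59, 0.2169, 0.2212]
ee_rot: [3.133, -0.22, -0.003]
contact_force: [-0.8, 0.1, -0.6]
finger_gap: 0.0601
grasp_force: 0.0
```

```bash
python3 - <<'E'
from h import *
# no picture views left: check numerically, image change vs. the picture before lowering, and bottle upright
e=load('s3')['frame'];c=save('scene','s4');d=save('side','s5')
# bottle: pale blue-grey pixels in windows around its predicted outline
for cam in (c,d):
    a=proj(cam,[.5905,.217,.108]);b=proj(cam,[.5905,.217,.004]);print('predicted top/base',a.round(),b.round())
    h=cam['frame'].astype(int); x0,x1=int(min(a[0],b[0]))-15,int(max(a[0],b[0]))+15; 
    for v in range(int(a[1])-8,int(b[1])+14,4):
        r=h[v,x0:x1]; print(v,[x0+i for i in np.where((r[:,0]>r[:,2]+8)&(r[:,0]>70))[0]][::max(1,1)][:1],[x0+i for i in np.where((r[:,0]>r[:,2]+8)&(r[:,0]>70))[0]][-1:],r[15:-15].mean(0).round())
E
```

```text
predicted top/base [383. 239.] [380. 271.]
230 [] [] [29. 33. 40.]
234 [] [] [30. 34. 41.]
238 [] [] [ 80.  93. 105.]
242 [] [] [ 94. 109. 123.]
246 [] [] [ 95. 110. 123.]
250 [] [] [117. 120. 122.]
254 [] [] [162. 168. 166.]
258 [] [] [124. 128. 128.]
262 [] [] [126. 131. 131.]
266 [] [] [128. 132. 132.]
270 [] [] [129. 133. 133.]
274 [] [] [130. 134. 132.]
278 [] [] [147. 154. 232.]
282 [] [] [147. 154. 231.]
predicted top/base [285. 128.] [287. 159.]
119 [] [] [74. 81. 91.]
123 [] [] [73. 78. 88.]
127 [] [] [146. 162. 177.]
131 [] [] [151. 166. 186.]
135 [] [] [146. 165. 180.]
139 [] [] [183. 187. 187.]
143 [] [] [165. 169. 170.]
147 [] [] [164. 168. 170.]
151 [] [] [168. 175. 174.]
155 [] [] [166. 170. 170.]
159 [] [] [168. 172. 174.]
163 [] [] [127. 134. 176.]
167 [] [] [123. 130. 173.]
171 [] [] [223. 234. 246.]
```

In both cameras, the cap starts at the predicted top row, the body runs down to the predicted base, and the pink floor begins below it. The bottle is upright on the case floor, so I'm handing in.

```bash
python3 -c "
from bench import sign_off
print(sign_off())"
```

```text
the job is handed in; nothing more can be done
None
```

The job is handed in. Both jars stand in the marble tray, the nippers and clippers lie flat side by side in the wooden tray, and the mist bottle stands in the case. The bunny and polish were left where they stood, and the arm used about 41 of the 131 s. I had no picture views left after releasing the bottle, so I checked that it stands upright from camera pixel rows rather than by eye.

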